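# Set the lining wheel to its next stripe

## Task

Push the potter's lining wheel round with a fingertip until the index line on the wheel lines up with the one long line on the grey scale ring around it, then take the hand away. A freshly painted cup stands on the wheel: let it ride along near the middle, and neither touch nor lift it. Do not pinch the wheel's fin, and leave the scale ring and the things lying around as they are.

Things in the scene. Friction and masses are not known exactly. Their poses are not given: they have to be found in the camera images.
- hub (a point): Centre of the wheel's upper face, on the vertical turning axis. The wheel is a plain aluminium disc, 220 mm in diameter and 12 mm thick; its upper face is level, 67 mm above the table. It turns freely either way, without stops in reach, with light friction (about 0.07 N m: roughly 1 N at the fin), and stays where it is left. Everything stands on a drawing board 12 mm thick.
- index_mark (a point): Outer end of the index line (a black line 50 mm long and 6 mm wide, lying radially on the wheel's upper face and ending at the rim), 112 mm from the axis, at the height of the wheel's upper face. Turns with the wheel.
- long_line (a point): Inner end of the long scale line, given 112 mm from the axis and at the height of the wheel's upper face, so that it coincides with index_mark when the two lines meet. The scale ring is a grey disc, 280 mm in diameter, around and under the wheel, its face 13 mm lower than the wheel's; it bears 23 short thin lines (9 mm) and this one long broad line (26 mm by 6 mm, across the ring's whole width). It can be turned only by a great force and was set beforehand.
- fin_top (a point): Middle of the top of the fin, an upright steel rib that stands on the wheel for pushing it round: 44 mm long radially (from 60 to 104 mm from the axis), 16 mm thick with its two rubber faces, 28 mm high. This point is 82 mm from the axis, 28 mm above the wheel's upper face; seen from above the fin lies a quarter turn counter-clockwise from the index line.
- wheel (a joint): Angle of the wheel, rad, growing counter-clockwise seen from above; not measured from the long line.
- pad_a: Rubber facing on the fin's clockwise side, 3 x 40 x 22 mm, origin at its centre. Push here to turn the wheel counter-clockwise.
- pad_b: Rubber facing on the fin's counter-clockwise side, 3 x 40 x 22 mm, origin at its centre. Push here to turn the wheel clockwise.
- cup: Small terracotta-coloured cup, freshly painted, 56 mm across at the mouth, 45 mm high, about 0.16 kg, standing loose near the middle of the wheel. Origin at the centre of its underside. Not to be touched.
- brush_pot: White plastic pot with brushes, 84 mm across, about 210 mm high with the brushes, loose on the board to the left of the wheel. Origin at the centre of its underside. Bystander.
- paint_bottle: White paint bottle with a black cap, 48 mm across, 120 mm high, loose on the board to the right. Origin at the centre of its underside. Bystander.
- tape_roll: Roll of blue tape, 84 mm across, 24 mm high, lying flat on the board to the right. Origin at the centre of its underside. Bystander.

How it is judged:
By the outcome, as a careful person would: the job done as asked, in the order asked, and still so for the second after the job is handed in, with the robot touching nothing.
It also fails if it takes over 61 s, if anything falls off the work surface, if the arm or the gripper's body presses on something with over 40 N, if the wrist force passes 120 N, or if a joint passes its speed limit or range.

## Robot

A 6-joint arm with a two-finger parallel gripper is mounted at the origin on the work surface. World frame = base frame: x ahead of the robot, y to its left, z up, the work surface at z = 0. Lengths are in m, angles in rad, forces in N, time in s.
With the tool pointing down it reaches from about 0.35 to 0.85 m from the base axis. Payload 8.1 kg.
Tool frame: the origin (TCP) lies on the centre line of the jaws, within the pads' length; the fingertips stand robot.tips_ahead ahead of it and the grasp point (between the pads) lies 8 mm behind it (robot.tips_ahead is the distance from the TCP to the fingertips, in m); z points along the fingers, y is the direction in which the jaws open and shut (so a half turn about z gives the same grasp; the last joint's range is limited). The gripper opens to 93 mm and grips with 3 to 60 N. Pads are 15 mm wide; open, the fingers measure 128 mm over their backs; the gripper's body (75 mm by 188 mm) begins 65 mm behind the grasp point.
Start: joints at [-1.401, 0.13, 1.488, -0, 1.523, -0.085], TCP at [0.151, -0.581, 0.205] pointing down, gripper open.
Joint ranges: [-2.96, 2.96], [-0.89, 2.26], [0.02, 2.5], [-1.34, 4.48], [0, 2.73], [-2.66, 2.66]. Speed limits (rad/s): [2.39, 2.39, 2.79, 3.14, 3.14, 3.14].

## Interface

Orientations are given as a rotation vector (axis times angle).
In Python, from plant import monitor, eyes, job, robot gives the robot as it stands.
- The arm moves only by the tool servo_tool, never from a script. Its argument "plan" is a list that holds one entry, the list of rows, each a list of 7 numbers: the closure, from -1 (fully open) to 1 (shut), so that 0 is half open, then the shift along the world's x, y, z in mm, then the turn, a rotation vector about the world's x, y, z in rad. In form: [[[hand, dx, dy, dz, ax, ay, az], ...]]. A call has 1 to 12 rows; each row shifts and turns the commanded pose from where the row before left it; what a row does not reach is not made up. A row lasts 1/10 s, in which the tool goes at most 50 mm and 8.59 degrees, less where a joint would pass 70% of its speed; a pose out of reach is approached as far as the arm can. A call with a gripper value outside its range is refused whole. The fingers move at their own pace and stop on an object; "force" is the grip in N (left out, the last holds). Time passes only in rows, so rows that do not move let the fingers close. It gives the time, the measured TCP pose, the force and the opening at its end, in the units of the state.
- monitor.read_state(): the state, without advancing time (a new reading comes with each control period).
- eyes.read_camera(name): name is "side" or "top"; returns the picture (420x560x3 uint8, red, green, blue); there is no depth.
- eyes.camera_info(name): a dict with "mtx" (3x3 intrinsics, pixels), "D" ([k1, k2, p1, p2, k3] as OpenCV has them; the pictures are not rectified), "R" (3x3) and "t" (3): a world point X has camera coordinates R X + t. Camera axes: x right, y down, z forward; pixel columns grow to the right and rows downward; lengths in m; the calibration is good to about 2 mm. A picture is of the moment at which its call begins. camera_info takes no time and is no camera call.
- job.close_job(): hands the job in, once; it reports no verdict.
The state is a dict: "t": time; "q": joint angles; "dq": joint speeds; "joint_torque": joint torques, N m; "tool_pos": TCP position; "orientation": TCP orientation; "force": force on the tool from outside, world axes, zero at the start; "wrist_torque": the same for the moment, N m; "opening": finger opening in m.
Only numpy, scipy, OpenCV 4.12 (cv2) and the standard library are available. Lean on these libraries where they do the work, as an engineer would, in place of code of your own. Each camera call takes 0.05 s, during which the arm holds its last target. There are 200 camera calls.

## Working session

There is one attempt and no reset: what is moved stays moved. The work goes in short steps, Python scripts to look and compute and a tool call to move; the robot and the scene stay as the last step left them, time stands still between calls to the robot, and variables do not carry over. Pictures are saved under pics/ and viewed, about 8 in all and at most 12, crops included, and the job is handed in when it is done.

Besides the shell and the picture viewer there is one more tool, called as name([rows], argument=value, ...), one row to a line, values as JSON. servo_tool: Moves the arm, as the interface text tells. Its arguments: {"type":"object","properties":{"plan":{"type":"array"},"force":{"type":"number"}},"required":["plan"]}

```bash
mkdir -p pics; ls
python3 - <<'E'
from plant import monitor, eyes, job, robot
import cv2,numpy as np
print(robot.tips_ahead, monitor.read_state())
for n in("top","side"):
    i=eyes.camera_info(n);print(n,i)
    cv2.imwrite(f"pics/{n}0.png",eyes.read_camera(n)[:,:,::-1])
E
```

```text
pics
0.011 {'t': 0.0, 'q': array([-1.40141944e+00,  1.31118249e-01,  1.48927310e+00, -2.76813181e-05,
        1.52301251e+00, -8.54003077e-02]), 'dq': array([-0.00043435,  0.0001045 , -0.00079984, -0.00134407,  0.00018393,
        0.00046419]), 'joint_torque': array([-8.16250249e-04, -5.59844685e+01, -4.91764319e+01,  7.67007843e-02,
        3.53696581e-02, -1.50082792e-04]), 'tool_pos': array([ 0.15112819, -0.58004036,  0.20441651]), 'orientation': array([-3.11434239e+00, -3.98893895e-01,  1.62721089e-04]), 'force': array([ 0.50264134, -0.09686006,  0.60445864]), 'wrist_torque': array([-0.03419947,  0.01416421,  0.03604361]), 'opening': 0.09296431022510702}
top {'mtx': array([[434.54060584,   0.        , 285.65020896],
       [  0.        , 434.54060584, 208.32888267],
       [  0.        ,   0.        ,   1.        ]]), 'D': array([-0.11144171,  0.        ,  0.        ,  0.        ,  0.        ]), 'R': array([[ 0.0244688 , -0.9996608 ,  0.00892021],
       [-0.98962576, -0.02548484, -0.14139086],
       [ 0.14157023, -0.005368  , -0.98991366]]), 't': array([0.00906383, 0.58262788, 1.25760756])}
side {'mtx': array([[433.04644933,   0.        , 267.24377195],
       [  0.        , 433.04644933, 208.96074759],
       [  0.        ,   0.        ,   1.        ]]), 'D': array([-0.00486671,  0.        ,  0.        ,  0.        ,  0.        ]), 'R': array([[ 0.98185614, -0.18882831, -0.01738933],
       [-0.1120654 , -0.50383408, -0.85650018],
       [ 0.15297015,  0.8429087 , -0.51585371]]), 't': array([-0.5564571 ,  0.16564276,  0.92400795])}
```

View pics/top0.png

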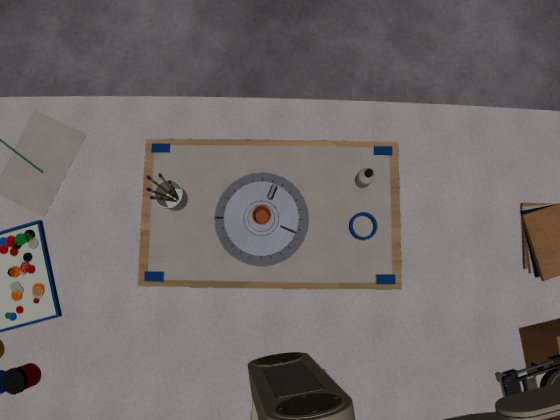

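View pics/side0.png

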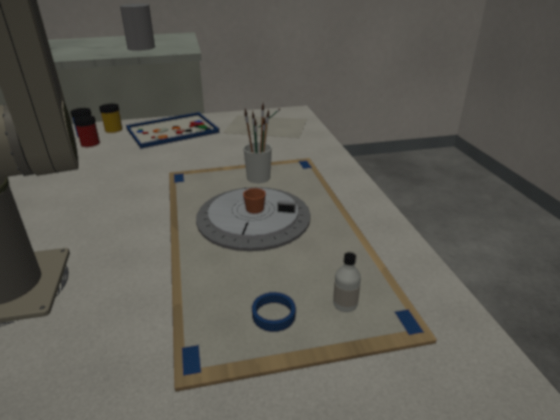

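The top view shows the wheel at about (262,219), the fin at (272,191), the index line at (288,229), the cup at (262,214), and the long line apparently at (219,218). Next I measure these by casting rays onto the face planes.

```bash
cat > h.py <<'E'
from plant import monitor, eyes, job, robot
import cv2,numpy as np
def ray(px,z,n="top"):
    i=eyes.camera_info(n); R,t=i["R"],i["t"]
    u=cv2.undistortPoints(np.float64(px).reshape(-1,1,2),i["mtx"],i["D"])[:,0]
    d=np.c_[u,np.ones(len(u))]@R; c=-R.T@t
    return c+d*((z-c[2])/d[:,2])[:,None]
def proj(P,n="top"):
    i=eyes.camera_info(n)
    return cv2.projectPoints(np.float64(P).reshape(-1,1,3),cv2.Rodrigues(i["R"])[0],i["t"],i["mtx"],i["D"])[0][:,0]
def polar(g,c,z,r):
    a=np.radians(np.arange(0,360,.25)); P=np.stack([c[0]+np.outer(r,np.cos(a)),c[1]+np.outer(r,np.sin(a)),np.full((len(r),len(a)),z)],-1)
    p=proj(P).reshape(len(r),-1,2).astype(np.float32)
    return a,cv2.remap(g,p[...,0],p[...,1],cv2.INTER_CUBIC)
E
cat > m.py <<'E'
from h import *
import sys
im=cv2.cvtColor(eyes.read_camera("top"),cv2.COLOR_RGB2BGR); nm=sys.argv[1]
cv2.imwrite(f"pics/{nm}.png",im); g=cv2.cvtColor(im,cv2.COLOR_BGR2GRAY).astype(np.float32)
hsv=cv2.cvtColor(im,cv2.COLOR_BGR2HSV)
# ring outer / wheel edge by radial gradients
c=ray([[262,219]],.054)[0]
for z,r0 in((.054,.140),(.067,.110)):
    c=ray([[262,219]],z)[0]
    for _ in range(6):
        r=np.arange(r0-.013,r0+.013,.0005); a,p=polar(g,c,z,r)
        d=np.abs(np.gradient(cv2.GaussianBlur(p,(1,5),0),axis=0)); w=d**2; w/=w.sum(0)
        re=(w*r[:,None]).sum(0)
        A=np.c_[np.cos(a),np.sin(a),np.ones_like(a)]; ok=np.ones(len(a),bool)
        for _ in range(3):
            s=np.linalg.lstsq(A[ok],re[ok],rcond=None)[0]; e=re-A@s; ok=abs(e)<2*e[ok].std()
        c=c+[s[0],s[1],0]
    print("circle z",z,c.round(4),"r",s[2].round(4)); 
    if z==.054: cr=c
    else: cw=c
def dark(c,z,r,k=3):
    a,p=polar(g,c,z,r); m=p.mean(0); m=np.median(m)-m
    out=[];mm=m.copy()
    for _ in range(k):
        j=mm.argmax(); idx=np.arange(j-24,j+25)%len(m); w=np.clip(m[idx]-.3*m[j],0,None)
        out.append(((j+ (w*np.arange(-24,25)).sum()/w.sum())*.25, m[j])); mm[idx]=-99
    return np.round(out,2).tolist()
print("ring lines",dark(cr,.054,np.arange(.116,.124,.001)),dark(cr,.054,np.arange(.114,.138,.001)))
print("wheel lines",dark(cw,.067,np.arange(.066,.106,.002)))
m=cv2.inRange(hsv,(3,110,60),(16,255,255)); m[:150]=0;m[300:]=0;m[:,:200]=0;m[:,330:]=0
M=cv2.moments(m,True); q=[M["m10"]/M["m00"],M["m01"]/M["m00"]]
print("cup px",q,M["m00"],ray([q],.095)-cw)
cv2.imwrite(f"pics/{nm}c.png",cv2.resize(im[150:290,170:400],None,fx=3.4,fy=3.4,interpolation=cv2.INTER_CUBIC))
E
python3 m.py a
```

```text
circle z 0.054 [0.5485 0.0953 0.054 ] r 0.1392
circle z 0.067 [0.5488 0.0956 0.067 ] r 0.1093
ring lines [[89.9, 62.08], [0.57, 29.16], [45.21, 24.3]] [[89.89, 55.54], [0.64, 11.34], [45.19, 10.67]]
wheel lines [[335.24, 98.66], [248.85, 95.49], [343.66, 63.15]]
cup px [260.9795221843003, 219.79863481228668] 293.0 [[-0.00916188 -0.0020137   0.028     ]]
```

View pics/ac.png

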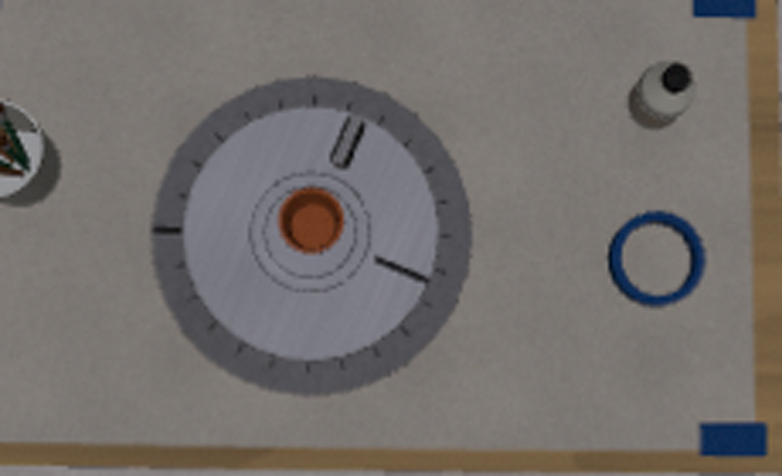

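The hub is at (0.5487, 0.0955), the long line at 89.9° and the index at 248.85°. That puts the fin at about 338.9°, with a 159° clockwise turn to make by pushing pad_b. I'll shut the hand and go above a point on the fin's counter-clockwise side at (0.640, 0.105), jaw direction tangential.

servo_tool([
  [[1,20.4,28.5,1,0,0,0.105],[1,20.4,28.5,1,0,0,0.105],[1,20.4,28.5,1,0,0,0.105],[1,20.4,28.5,1,0,0,0.105],[1,20.4,28.5,1,0,0,0.105],[1,20.4,28.5,1,0,0,0.105],[1,20.4,28.5,1,0,0,0.105],[1,20.4,28.5,1,0,0,0.105],[1,20.4,28.5,1,0,0,0.105],[1,20.4,28.5,1,0,0,0.105],[1,20.4,28.5,1,0,0,0.105],[1,20.4,28.5,1,0,0,0.105]],
], force=20)

```text
t: 1.35
tool_pos: [0.3965, -0.2373, 0.2173]
orientation: [-2.278, -2.163, 0.0]
force: [0.2, -0.6, -0.0]
opening: 0.0027
```

servo_tool([
  [[1,20.4,28.5,0,0,0,0.105],[1,20.4,28.5,0,0,0,0.105],[1,20.4,28.5,0,0,0,0.105],[1,20.4,28.5,0,0,0,0.105],[1,20.4,28.5,0,0,0,0.105],[1,20.4,28.5,0,0,0,0.105],[1,20.4,28.5,0,0,0,0.105],[1,20.4,28.5,0,0,0,0.105],[1,20.4,28.5,0,0,0,0.105],[1,20.4,28.5,0,0,0,0.105],[1,20.4,28.5,0,0,0,0.105],[1,0,0,0,0,0,0]],
])

```text
t: 2.55
tool_pos: [0.6213, 0.0784, 0.2161]
orientation: [-0.724, -3.056, -0.001]
force: [-0.3, -0.5, -0.6]
opening: 0.0006
```

```bash
cat > s.py <<'E'
from h import *
from scipy.spatial.transform import Rotation as Ro
s=monitor.read_state();R=Ro.from_rotvec(s["orientation"]).as_matrix();p=s["tool_pos"]
hub=np.array([.5487,.0955]);d=p[:2]-hub
print("t",s["t"].__round__(2),"p",p.round(4),"yaw",np.degrees(np.arctan2(R[1,1],R[0,1])).round(2),"zax",R[:,2].round(3),"polar r,a",np.hypot(*d).round(4),np.degrees(np.arctan2(d[1],d[0])).round(2),"F",s["force"].round(2),"op",round(s["opening"],4),"q6",s["q"][5].round(2))
E
python3 s.py
```

```text
t 2.55 p [0.6213 0.0784 0.2161] yaw 63.36 zax [-0.001  0.001 -1.   ] polar r,a 0.0746 -13.24 F [-0.34 -0.51 -0.63] op 0.0006 q6 -1.06
```

servo_tool([
  [[1,10,15,0,0,0,0.05],[1,9,15,0,0,0,0.049],[1,0,0,-20,0,0,0],[1,0,0,-20,0,0,0],[1,0,0,-20,0,0,0],[1,0,0,-15,0,0,0],[1,0,0,-10,0,0,0],[1,0,0,0,0,0,0],[1,0,0,0,0,0,0]],
])

```text
t: 3.45
tool_pos: [0.6397, 0.1047, 0.1331]
orientation: [0.583, 3.087, 0.0]
force: [0.3, 0.3, -0.3]
opening: 0.0006
```

```bash
python3 s.py
python3 - <<'E'
from h import *
im={n:eyes.read_camera(n)[:,:,::-1] for n in("top","side")}
a=cv2.resize(im["top"][140:290,190:330],(560,600),interpolation=cv2.INTER_CUBIC)[:, :400] if 0 else cv2.resize(im["top"][140:290,190:330],(400,428),interpolation=cv2.INTER_CUBIC)
b=cv2.resize(im["side"][130:257,190:309],(400,428),interpolation=cv2.INTER_CUBIC)
cv2.imwrite("pics/b.png",np.hstack([a,b]))
E
```

```text
t 3.45 p [0.6397 0.1047 0.1331] yaw 68.62 zax [ 0.001  0.    -1.   ] polar r,a 0.0915 5.79 F [ 0.27  0.31 -0.28] op 0.0006 q6 -1.11
```

View pics/b.png

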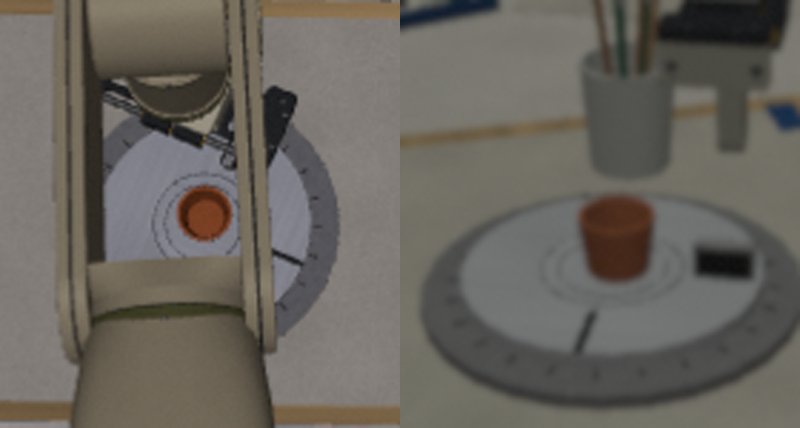

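The hand is shut. The fingertips hang above the far rim on the fin's counter-clockwise side, clear of the cup, so I'm going down beside the fin.

servo_tool([
  [[1,0,0,-12,0,0,0],[1,0,0,-12,0,0,0],[1,0,0,-10,0,0,0],[1,0,0,-8,0,0,0],[1,0,0,-4,0,0,0],[1,0,0,-2,0,0,0],[1,0,0,0,0,0,0],[1,0,0,0,0,0,0]],
])

```text
t: 4.35
tool_pos: [0.6398, 0.1049, 0.085]
orientation: [0.582, 3.086, 0.0]
force: [-0.8, 0.1, 0.1]
opening: 0.0006
```

```bash
python3 s.py
python3 - <<'E'
from h import *
# tangential approach then circular push: commanded rows, absolute from current state
hub=np.array([.5487,.0955]);
def P(th,s,r=.082):
    t=np.radians(th);return hub+r*np.array([np.cos(t),np.sin(t)])+s*np.array([-np.sin(t),np.cos(t)])
p=monitor.read_state()["tool_pos"][:2]
th0=-21.15
q=P(th0,.0255); print("approach mm",((q-p)*1e3).round(1), "r/ang now s=", (p-hub)@[-np.sin(np.radians(th0)),np.cos(np.radians(th0))])
for th in np.arange(th0-5,th0-160,-5):
    n=P(th,.0255); print(round(th,1),((n-q)*1e3).round(1).tolist()); q=n
i=proj([[.640,.105,.0775]],"side");print(i)
E
```

```text
t 4.35 p [0.6398 0.1049 0.085 ] yaw 68.64 zax [ 0.001  0.    -1.   ] polar r,a 0.0916 5.91 F [-0.78  0.07  0.12] op 0.0006 q6 -1.11
approach mm [ -5.4 -15.2] r/ang now s= 0.041667737679918236
-26.2 [-0.8, -7.4]
-31.2 [-1.5, -7.3]
-36.2 [-2.1, -7.2]
-41.2 [-2.7, -7.0]
-46.2 [-3.3, -6.7]
-51.2 [-3.9, -6.4]
-56.2 [-4.4, -6.0]
-61.2 [-5.0, -5.6]
-66.2 [-5.4, -5.2]
-71.2 [-5.9, -4.7]
-76.2 [-6.2, -4.1]
-81.2 [-6.6, -3.6]
-86.2 [-6.9, -3.0]
-91.2 [-7.1, -2.4]
-96.2 [-7.3, -1.8]
-101.2 [-7.4, -1.1]
-106.2 [-7.5, -0.5]
-111.2 [-7.5, 0.2]
-116.2 [-7.4, 0.8]
-121.2 [-7.3, 1.5]
-126.2 [-7.2, 2.1]
-131.2 [-7.0, 2.7]
-136.2 [-6.7, 3.3]
-141.2 [-6.4, 3.9]
-146.2 [-6.0, 4.4]
-151.2 [-5.6, 5.0]
-156.2 [-5.2, 5.4]
-161.2 [-4.7, 5.9]
-166.2 [-4.1, 6.2]
-171.2 [-3.6, 6.6]
-176.2 [-3.0, 6.9]
[[287.77698803 198.70128153]]
```

servo_tool([
  [[1,-1.1,-3,0,0,0,0],[1,-1.1,-3,0,0,0,0],[1,-0.9,-2.4,0,0,0,0],[1,-0.7,-2,0,0,0,0],[1,-0.7,-2,0,0,0,0],[1,-0.5,-1.4,0,0,0,0],[1,-0.4,-1.4,0,0,0,0],[1,-0.3,-3.7,0,0,0,-0.0436],[1,-0.5,-3.7,0,0,0,-0.0436],[1,-0.7,-3.7,0,0,0,-0.0436],[1,-0.8,-3.6,0,0,0,-0.0436],[1,0,0,0,0,0,0]],
])

```text
t: 5.55
tool_pos: [0.6317, 0.0746, 0.0844]
orientation: [-0.85, -3.024, 0.0]
force: [0.8, 0.3, -0.3]
opening: 0.0005
```

```bash
python3 s.py
python3 - <<'E'
from h import *
im=eyes.read_camera("side")[:,:,::-1]
cv2.imwrite("pics/c.png",cv2.resize(im[130:257,180:330],None,fx=4,fy=4,interpolation=cv2.INTER_CUBIC))
E
```

```text
t 5.55 p [0.6317 0.0746 0.0844] yaw 58.59 zax [-0. -0. -1.] polar r,a 0.0856 -14.15 F [ 0.81  0.3  -0.34] op 0.0005 q6 -0.99
```

View pics/c.png

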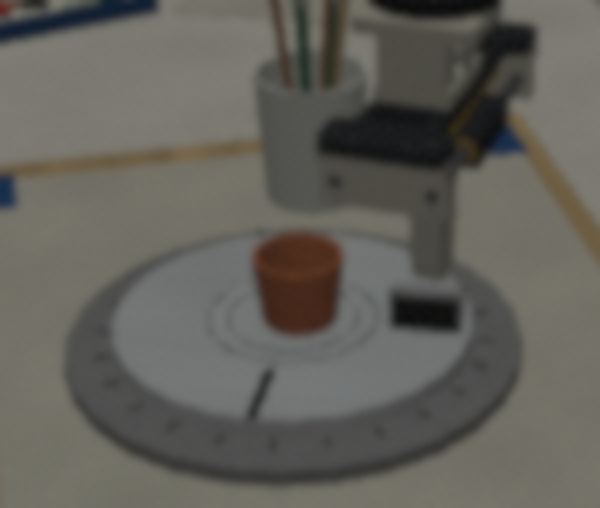

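The fingertip looks just short of touching the fin (fin at about (286,207) in the side picture, hardly moved). I'll read the wheel angle from the side view.

```bash
cat > idx.py <<'E'
from h import *
import sys
hub=[.5487,.0955]
def side_idx(im=None):
    im=eyes.read_camera("side") if im is None else im
    g=cv2.cvtColor(im,cv2.COLOR_RGB2GRAY).astype(np.float32)
    a=np.radians(np.arange(0,360,.25));r=np.arange(.072,.106,.002)
    P=np.stack([hub[0]+np.outer(r,np.cos(a)),hub[1]+np.outer(r,np.sin(a)),np.full((len(r),len(a)),.067)],-1)
    p=proj(P,"side").reshape(len(r),-1,2).astype(np.float32)
    m=cv2.remap(g,p[...,0],p[...,1],cv2.INTER_CUBIC).mean(0); m=np.median(m)-m
    out=[]
    mm=m.copy()
    for _ in range(3):
        j=mm.argmax();k=np.arange(j-20,j+21);w=np.clip(m[k%1440]-.3*m[j],0,None)
        out.append((round(float((w*k).sum()/w.sum()*.25),2),round(float(m[j]),1)));mm[np.arange(j-40,j+41)%1440]=-99
    return out
if __name__=="__main__":
    if len(sys.argv)>1: print("old",side_idx(cv2.imread(sys.argv[1])[:,:,::-1]))
    print("side angles",side_idx())
E
python3 idx.py pics/side0.png
```

```text
old [(350.96, 89.3), (341.64, 80.7), (83.44, 58.0)]
side angles [(352.84, 91.9), (343.18, 89.0), (83.46, 59.3)]
```

```bash
sed -i 's/^    mm=m.copy()/    mm=m.copy(); mm[:4*lo]=-99; mm[4*hi:]=-99/; s/def side_idx(im=None)/def side_idx(im=None,lo=int(sys.argv[1]),hi=int(sys.argv[2]))/; s/sys.argv)>1/sys.argv)>3/; s/sys.argv\[1\])\[/sys.argv[3])[/' idx.py; python3 idx.py 200 300 pics/side0.png
```

```text
old [(249.64, 56.4), (nan, -0.9), (nan, -2.0)]
side angles [(249.65, 57.9), (nan, -1.2), (nan, -2.2)]idx.py:15: RuntimeWarning: invalid value encountered in scalar divide
  out.append((round(float((w*k).sum()/w.sum()*.25),2),round(float(m[j]),1)));mm[np.arange(j-40,j+41)%1440]=-99
```

servo_tool([
  [[1,-0.9,-3.6,0,0,0,-0.0436],[1,-1.1,-3.5,0,0,0,-0.0436],[1,-1.2,-3.5,0,0,0,-0.0436],[1,-1.3,-3.5,0,0,0,-0.0436],[1,0,0,0,0,0,0]],
])

```text
t: 6.2
tool_pos: [0.6272, 0.0607, 0.0844]
orientation: [-1.109, -2.939, 0.0]
force: [-0.2, -0.4, 1.5]
opening: 0.0004
```

```bash
python3 s.py; python3 idx.py 200 300 2>&1 | grep side
python3 - <<'E'
from h import *
im=[eyes.read_camera(n)[:,:,::-1] for n in("side","top")]
cv2.imwrite("pics/d.png",np.hstack([cv2.resize(im[0][130:257,200:330],(400,391),interpolation=cv2.INTER_CUBIC),cv2.resize(im[1][150:280,200:333],(400,391),interpolation=cv2.INTER_CUBIC)]))
print(proj([[.627,.0607,.0734]],"side"))
E
```

```text
t 6.2 p [0.6272 0.0607 0.0844] yaw 48.65 zax [-0. -0. -1.] polar r,a 0.0858 -23.89 F [-0.15 -0.42  1.55] op 0.0004 q6 -0.83
side angles [(249.65, 57.8), (nan, -1.6), (nan, -2.2)]
[[286.70279702 209.76877151]]
```

View pics/d.png

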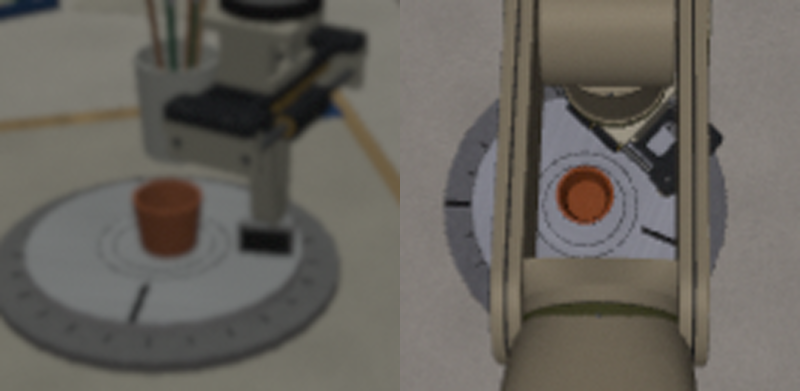

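Run:
```python
from h import *
for z in(.122,.133,.145,.155): print(z,proj([[.6397,.1047,z]],"side"))
print("now")
for z in(.0734,.084,.095,.105): print(z,proj([[.6272,.0607,z]],"side"), proj([[.6272,.0607,z]],"top"))
im=[eyes.read_camera(n)[:,:,::-1] for n in("side","top")]
cv2.imwrite("pics/e.png",cv2.resize(im[0][165:225,250:330],None,fx=9,fy=9,interpolation=cv2.INTER_CUBIC))
```

```text
0.122 [[287.81426722 182.78888155]]
0.133 [[287.84668648 178.72923335]]
0.145 [[287.88243729 174.24986443]]
0.155 [[287.91254071 170.47601826]]
now
0.0734 [[286.78451964 209.75935406]] [[273.50042008 191.27454886]]
0.084 [[286.81081261 205.93833634]] [[273.43217491 190.61756062]]
0.095 [[286.83837925 201.92991065]] [[273.36015401 189.92416791]]
0.105 [[286.86369231 198.24708531]] [[273.29359306 189.28329061]]
```

View pics/e.png

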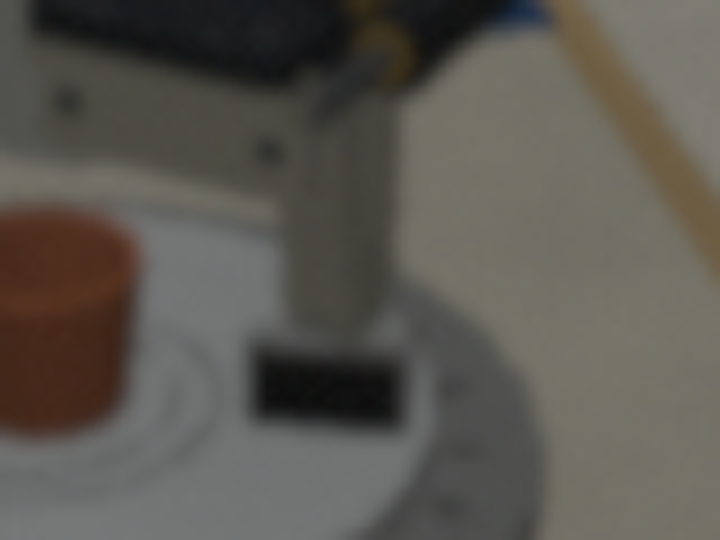

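The side view shows the fingertips at fin-top height (row about 203, z ≈ 0.096), about 22 mm higher than TCP minus tips_ahead. The finger passed over the fin and the wheel has not moved (249.65°). I'll lift, go back, then lower it in small steps with force checks.

servo_tool([
  [[1,0,0,8,0,0,0],[1,0,0,12,0,0,0],[1,5,10,0,0,0,0.09],[1,5,10,0,0,0,0.09],[1,5,10,0,0,0,0.09],[1,5,10,0,0,0,0.085],[1,0,0,0,0,0,0],[1,0,0,-8,0,0,0],[1,0,0,-8,0,0,0],[1,0,0,-4,0,0,0],[1,0,0,0,0,0,0],[1,0,0,0,0,0,0]],
])

```text
t: 7.65
tool_pos: [0.647, 0.1006, 0.0841]
orientation: [-0.574, -3.088, 0.0]
force: [-0.3, -0.1, 0.3]
opening: 0.0005
```

servo_tool([
  [[1,0,0,-1.5,0,0,0],[1,0,0,-1.5,0,0,0],[1,0,0,-1.5,0,0,0],[1,0,0,-1.5,0,0,0],[1,0,0,-1,0,0,0],[1,0,0,0,0,0,0]],
])

```text
t: 8.25
tool_pos: [0.6471, 0.1009, 0.0772]
orientation: [-0.573, -3.089, 0.0]
force: [-0.4, -0.4, -1.1]
opening: 0.0005
```

```bash
python3 s.py
python3 - <<'E'
from h import *
im=[eyes.read_camera(n)[:,:,::-1] for n in("side","top")]
cv2.imwrite("pics/f.png",cv2.resize(im[0][140:240,230:330],None,fx=6,fy=6,interpolation=cv2.INTER_CUBIC))
p=monitor.read_state()["tool_pos"]
for d in(-.011,0,.011): print(d,proj([p+[0,0,d]],"side"))
E
```

```text
t 8.25 p [0.6471 0.1009 0.0772] yaw 69.0 zax [-0. -0. -1.] polar r,a 0.0985 3.12 F [-0.37 -0.38 -1.13] op 0.0005 q6 -1.13
-0.011 [[290.96503522 203.07568211]]
0 [[291.01346582 199.22473871]]
0.011 [[291.06239495 195.33268375]]
```

View pics/f.png

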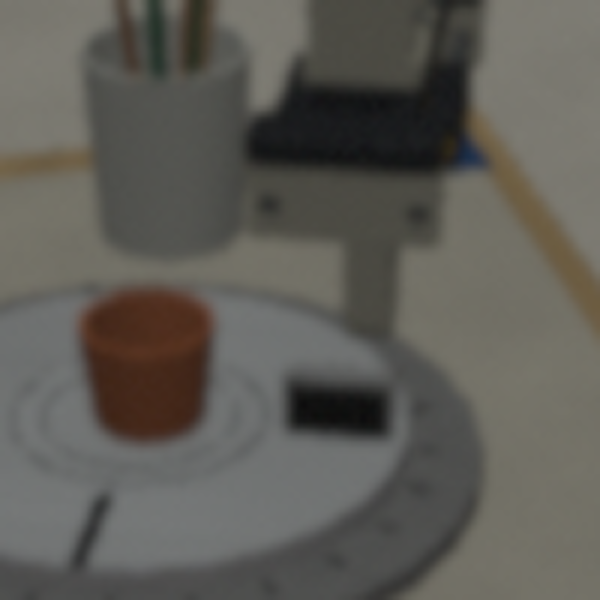

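The finger end at pixel (291.7,195.8) matches TCP + 11 mm, so the tips really are 11 mm behind the TCP, at z ≈ 0.088. I'll go 10 mm lower, to tip z ≈ 0.078. The hand's underside, about 44 mm above the tips, stays above the cup's rim at 0.112.

servo_tool([
  [[1,0,0,-2,0,0,0],[1,0,0,-2,0,0,0],[1,0,0,-2,0,0,0],[1,0,0,-2,0,0,0],[1,0,0,-2,0,0,0],[1,0,0,0,0,0,0]],
])

```text
t: 8.95
tool_pos: [0.6469, 0.1008, 0.0669]
orientation: [-0.573, -3.088, 0.0]
force: [0.1, -0.6, -0.3]
opening: 0.0007
```

```bash
python3 s.py
python3 - <<'E'
from h import *
hub=np.array([.5487,.0955])
def P(th,s,r=.090):
    t=np.radians(th);return hub+r*np.array([np.cos(t),np.sin(t)])+s*np.array([-np.sin(t),np.cos(t)])
p=monitor.read_state()["tool_pos"][:2]
q=P(-21.15,.0255);print(((q-p)*1e3).round(1))
for th in np.arange(-26.15,-182,-5):
    n=P(th,.0255); print(round(th,1),((n-q)*1e3).round(1).tolist(),end=' '); q=n
E
```

```text
t 8.95 p [0.6469 0.1008 0.0669] yaw 69.0 zax [-0.001 -0.    -1.   ] polar r,a 0.0984 3.11 F [ 0.05 -0.56 -0.28] op 0.0007 q6 -1.13
[ -5.1 -14. ]
-26.2 [-1.1, -8.1] -31.2 [-1.8, -8.0] -36.2 [-2.5, -7.8] -41.2 [-3.2, -7.5] -46.2 [-3.8, -7.2] -51.2 [-4.4, -6.9] -56.2 [-5.0, -6.4] -61.2 [-5.5, -6.0] -66.2 [-6.0, -5.5] -71.2 [-6.5, -4.9] -76.2 [-6.9, -4.3] -81.2 [-7.3, -3.7] -86.2 [-7.6, -3.1] -91.2 [-7.8, -2.4] -96.2 [-8.0, -1.7] -101.2 [-8.1, -1.0] -106.2 [-8.2, -0.3] -111.2 [-8.2, 0.4] -116.2 [-8.1, 1.1] -121.2 [-8.0, 1.8] -126.2 [-7.8, 2.5] -131.2 [-7.5, 3.2] -136.2 [-7.2, 3.8] -141.2 [-6.9, 4.4] -146.2 [-6.4, 5.0] -151.2 [-6.0, 5.5] -156.2 [-5.5, 6.0] -161.2 [-4.9, 6.5] -166.2 [-4.3, 6.9] -171.2 [-3.7, 7.3] -176.2 [-3.1, 7.6] -181.2 [-2.4, 7.8]
```

servo_tool([
  [[1,-1.1,-3,0,0,0,0],[1,-1.1,-3,0,0,0,0],[1,-0.9,-2.4,0,0,0,0],[1,-0.7,-2,0,0,0,0],[1,-0.7,-2,0,0,0,0],[1,-0.6,-1.6,0,0,0,0],[1,-0.4,-4,0,0,0,-0.0436],[1,-0.7,-4.1,0,0,0,-0.0436],[1,-0.8,-4,0,0,0,-0.0436],[1,-1,-4,0,0,0,-0.0436],[1,0,0,0,0,0,0]],
])

```text
t: 10.05
tool_pos: [0.6392, 0.0704, 0.0674]
orientation: [-0.841, -3.027, 0.0]
force: [0.2, -0.1, 0.2]
opening: 0.0006
```

```bash
python3 s.py; python3 idx.py 200 300 2>&1 | grep side
```

```text
t 10.05 p [0.6392 0.0704 0.0674] yaw 58.94 zax [-0. -0. -1.] polar r,a 0.0939 -15.52 F [ 0.24 -0.09  0.18] op 0.0006 q6 -1.0
side angles [(241.68, 55.5), (nan, -0.5), (nan, -1.6)]
```

Contact made: the wheel turned 8°. Now the circular push.

servo_tool([
  [[1,-1.1,-3.9,0,0,0,-0.0436],[1,-1.4,-3.9,0,0,0,-0.0436],[1,-3.2,-7.5,0,0,0,-0.0873],[1,-3.8,-7.2,0,0,0,-0.0873],[1,-4.4,-6.9,0,0,0,-0.0873],[1,-5,-6.4,0,0,0,-0.0873],[1,-5.5,-6,0,0,0,-0.0873],[1,-6,-5.5,0,0,0,-0.0873],[1,-6.5,-4.9,0,0,0,-0.0873],[1,-6.9,-4.3,0,0,0,-0.0873],[1,-3.6,-2,0,0,0,-0.0436],[1,0,0,0,0,0,0]],
])

```text
t: 11.3
tool_pos: [0.5916, 0.0122, 0.0675]
orientation: [1.987, 2.433, -0.0]
force: [0.4, -0.3, -0.5]
opening: 0.0002
```

```bash
python3 s.py; python3 idx.py 150 240 2>&1 | grep side
```

```text
t 11.3 p [0.5916 0.0122 0.0675] yaw 11.51 zax [ 0. -0. -1.] polar r,a 0.0937 -62.73 F [ 0.38 -0.31 -0.52] op 0.0002 q6 -0.27
side angles [(193.7, 27.4), (nan, -12.1), (nan, -12.3)]
```

servo_tool([
  [[1,-3.7,-1.7,0,0,0,-0.0436],[1,-7.6,-3.1,0,0,0,-0.0873],[1,-7.8,-2.4,0,0,0,-0.0873],[1,-8,-1.7,0,0,0,-0.0873],[1,-8.1,-1,0,0,0,-0.0873],[1,-8.2,-0.3,0,0,0,-0.0873],[1,-8.2,0.4,0,0,0,-0.0873],[1,-8.1,1.1,0,0,0,-0.0873],[1,-8,1.8,0,0,0,-0.0873],[1,-7.8,2.5,0,0,0,-0.0873],[1,-3.8,1.5,0,0,0,-0.0436],[1,0,0,0,0,0,0]],
])

```text
t: 12.55
tool_pos: [0.5125, 0.0098, 0.0676]
orientation: [2.829, 1.367, 0.0]
force: [0.5, 0.4, 0.4]
opening: -0.0
```

```bash
python3 s.py; python3 idx.py 100 200 2>&1 | grep side; python3 m.py g|grep -v px
```

```text
t 12.55 p [0.5125 0.0098 0.0676] yaw -38.42 zax [ 0.  0. -1.] polar r,a 0.0931 -112.87 F [0.51 0.4  0.43] op -0.0 q6 0.59
side angles [(107.24, 94.0), (116.92, 83.8), (142.04, 35.5)]
circle z 0.054 [0.5488 0.0951 0.054 ] r 0.1393
circle z 0.067 [0.5483 0.0945 0.067 ] r 0.1099
ring lines [[90.04, 61.8], [210.34, 51.67], [203.08, 46.96]] [[90.03, 56.54], [203.75, 42.09], [185.73, 35.12]]
wheel lines [[141.19, 85.13], [201.04, 81.72], [224.39, 79.74]]
```

View pics/gc.png

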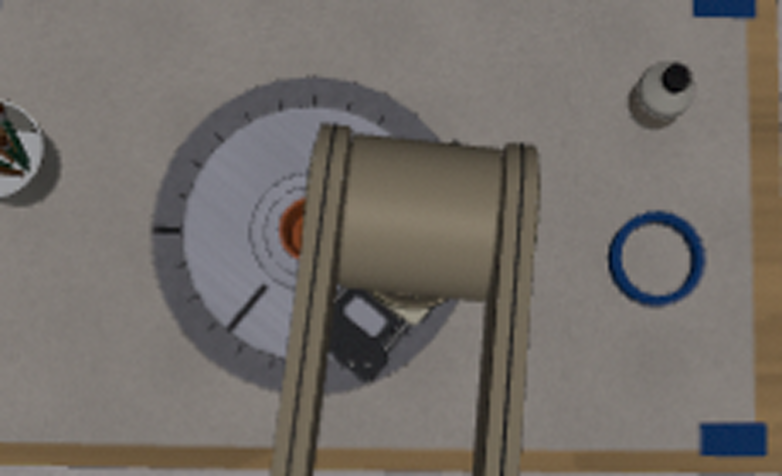

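Index now at 141.2° by the top view (142.0° by the side view, which reads 0.8° high), and the cup is untouched near the middle. About 51° remain, so I continue and slow down.

servo_tool([
  [[1,-3.7,1.7,0,0,0,-0.0436],[1,-7.2,3.8,0,0,0,-0.0873],[1,-6.9,4.4,0,0,0,-0.0873],[1,-6.4,5,0,0,0,-0.0873],[1,-6,5.5,0,0,0,-0.0873],[1,-5.5,6,0,0,0,-0.0873],[1,-2.5,3.2,0,0,0,-0.0436],[1,-2.4,3.3,0,0,0,-0.0436],[1,-2.2,3.4,0,0,0,-0.0436],[1,-2.1,3.5,0,0,0,-0.0436],[1,-1,1.8,0,0,0,-0.0218],[1,0,0,0,0,0,0]],
])

```text
t: 13.85
tool_pos: [0.4669, 0.0511, 0.0675]
orientation: [-3.122, -0.351, -0.0]
force: [-0.6, 0.0, -0.1]
opening: 0.0005
```

```bash
python3 s.py
cat > top.py <<'E'
from h import *
import sys
lo,hi=int(sys.argv[1]),int(sys.argv[2]); c=[.5487,.0955]
im=cv2.cvtColor(eyes.read_camera("top"),cv2.COLOR_RGB2BGR); cv2.imwrite("pics/t.png",im)
g=cv2.cvtColor(im,cv2.COLOR_BGR2GRAY).astype(np.float32)
def f(z,r,lo,hi):
    a,p=polar(g,c,z,r); m=p.mean(0)[4*lo:4*hi]; m=np.median(m)-m; j=m.argmax(); k=np.arange(max(j-24,0),min(j+25,len(m))); w=np.clip(m[k]-.3*m[j],0,None); return round(lo+(w*k).sum()/w.sum()*.25,2),round(float(m[j]),1)
print("long",f(.054,np.arange(.122,.138,.001),80,100)); print("index inner/outer half",f(.067,np.arange(.068,.086,.001),lo,hi),f(.067,np.arange(.086,.106,.001),lo,hi))
E
python3 top.py 85 130; python3 idx.py 85 130 2>&1|grep side
```

```text
t 13.85 p [0.4669 0.0511 0.0675] yaw -77.19 zax [ 0.  0. -1.] polar r,a 0.0931 -151.53 F [-0.59  0.04 -0.12] op 0.0005 q6 1.35
long (np.float64(89.98), 55.9)
index inner/outer half (np.float64(103.29), 77.6) (np.float64(103.33), 95.7)
side angles [(84.95, 58.3), (99.23, 50.7), (109.72, 40.4)]
```

servo_tool([
  [[1,-0.95,1.8,0,0,0,-0.0218],[1,-0.9,1.82,0,0,0,-0.0218],[1,-0.87,1.83,0,0,0,-0.0218],[1,-0.83,1.85,0,0,0,-0.0218],[1,-0.8,1.87,0,0,0,-0.0218],[1,-0.76,1.88,0,0,0,-0.0218],[1,-0.72,1.9,0,0,0,-0.0218],[1,-0.68,1.91,0,0,0,-0.0218],[1,-0.5,1.4,0,0,0,-0.016],[1,-0.2,0.6,0,0,0,-0.006],[1,0,0,0,0,0,0],[1,0,0,0,0,0,0]],
])

```text
t: 15.15
tool_pos: [0.4594, 0.0679, 0.0674]
orientation: [-3.141, -0.041, 0.0]
force: [-0.0, 0.4, -0.5]
opening: 0.0006
```

```bash
python3 s.py; python3 top.py 78 115
```

```text
t 15.15 p [0.4594 0.0679 0.0674] yaw -88.51 zax [-0.  0. -1.] polar r,a 0.0935 -162.82 F [-0.04  0.41 -0.51] op 0.0006 q6 1.58
long (np.float64(89.98), 55.2)
index inner/outer half (np.float64(87.94), 27.0) (np.float64(92.24), 77.9)
```

Run:
```python
import cv2
im=cv2.imread("pics/t.png");cv2.imwrite("pics/tc.png",cv2.resize(im[190:250,210:290],None,fx=9,fy=9,interpolation=cv2.INTER_CUBIC))
```

```text
(no output)
```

View pics/tc.png

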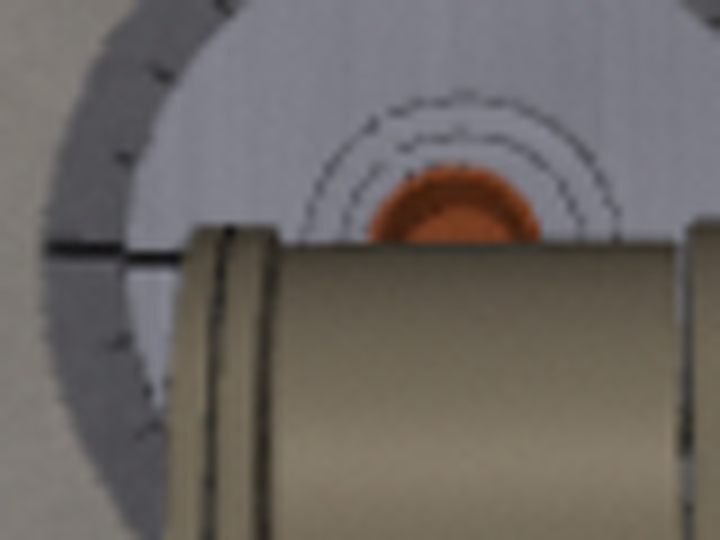

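The forearm hides the line's inner part. The visible outer end, at crop (150,257), is just below the long line at (85,248), so about 2–3° are left. I'll measure on the visible rim part only.

```bash
sed -i 's/np.arange(.086,.106,.001)/np.arange(.099,.107,.0005)/' top.py; python3 top.py 80 105
```

```text
long (np.float64(90.0), 55.2)
index inner/outer half (np.float64(87.75), 22.7) (np.float64(92.24), 103.9)
```

servo_tool([
  [[1,-0.18,0.62,0,0,0,-0.007],[1,-0.18,0.62,0,0,0,-0.007],[1,-0.18,0.62,0,0,0,-0.007],[1,-0.17,0.63,0,0,0,-0.007],[1,-0.17,0.63,0,0,0,-0.007],[1,-0.17,0.63,0,0,0,-0.007],[1,-0.1,0.4,0,0,0,-0.004],[1,0,0,0,0,0,0],[1,0,0,0,0,0,0]],
])

```text
t: 16.15
tool_pos: [0.4582, 0.072, 0.0674]
orientation: [-3.141, 0.032, 0.0]
force: [-0.5, -0.4, -0.3]
opening: 0.0008
```

```bash
python3 s.py; python3 top.py 80 105
```

```text
t 16.15 p [0.4582 0.072  0.0674] yaw -91.15 zax [-0.  0. -1.] polar r,a 0.0935 -165.45 F [-0.55 -0.4  -0.34] op 0.0008 q6 1.64
long (np.float64(89.96), 56.9)
index inner/outer half (np.float64(88.98), 27.7) (np.float64(89.66), 87.9)
```

Index 89.7° against the long line's 90.0°. I'll back away from the fin, lift clear and measure unobstructed.

servo_tool([
  [[1,0.5,-2,0,0,0,0],[1,1,-4,0,0,0,0],[1,1,-5,0,0,0,0],[1,0,-4,2,0,0,0],[1,0,0,15,0,0,0],[1,0,0,30,0,0,0],[1,0,0,40,0,0,0],[1,-10,-20,30,0,0,0],[1,-15,-40,0,0,0,0],[1,-15,-40,0,0,0,0],[1,-15,-40,0,0,0,0],[1,-10,-40,0,0,0,0]],
])

```text
t: 17.4
tool_pos: [0.3948, -0.1246, 0.1849]
orientation: [3.141, -0.031, 0.001]
force: [0.9, -0.4, 0.8]
opening: 0.0007
```

servo_tool([
  [[1,-10,-40,0,0,0,0],[1,-10,-40,0,0,0,0],[1,-10,-40,0,0,0,0],[1,0,-40,0,0,0,0],[1,0,0,0,0,0,0],[1,0,0,0,0,0,0]],
])

```text
t: 18.0
tool_pos: [0.3652, -0.2836, 0.1843]
orientation: [-3.141, 0.036, 0.001]
force: [-0.8, -0.5, -0.6]
opening: 0.0005
```

```bash
python3 s.py; python3 top.py 78 105; python3 m.py z; python3 idx.py 75 105 2>&1|grep side
```

```text
t 18.0 p [ 0.3652 -0.2836  0.1843] yaw -91.3 zax [-0.     0.001 -1.   ] polar r,a 0.4212 -115.83 F [-0.81 -0.49 -0.6 ] op 0.0005 q6 0.82
long (np.float64(90.0), 56.7)
index inner/outer half (np.float64(89.71), 100.6) (np.float64(89.66), 95.2)
circle z 0.054 [0.5485 0.0953 0.054 ] r 0.1392
circle z 0.067 [0.5489 0.0955 0.067 ] r 0.1093
ring lines [[89.89, 65.01], [0.58, 30.32], [45.22, 24.99]] [[89.89, 58.43], [0.58, 11.22], [45.21, 10.56]]
wheel lines [[89.84, 94.22], [183.49, 93.81], [175.94, 57.33]]
cup px [259.35640138408303, 221.0242214532872] 289.0 [[-0.01286701  0.00253713  0.028     ]]
side angles [(90.98, 65.3), (80.86, 61.8), (99.68, 45.1)]
```

View pics/zc.png

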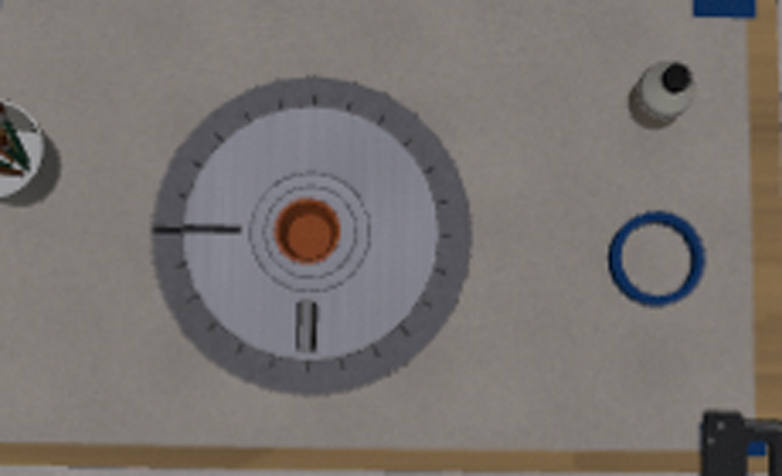

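The index and long line form one continuous line: 89.84° against 89.89° with each circle's own fitted centre, 89.7° against 90.0° with a common one. The cup is near the middle, the bystanders look unmoved and the hand is well away. Handing in.

```bash
python3 -c "
from plant import job
print(job.close_job())"
```

```text
the job is handed in; nothing more can be done
None
```

I pushed the wheel about 159° clockwise with the shut fingertips on pad_b until the index line met the long line. I then backed off, lifted clear, moved the hand well to the side and handed the job in at about 18 s.

**Alignment:** the last top-view checks agree to within 0.05–0.3°, which is at most about 0.6 mm at the rim. They read 89.84° against 89.89° with each circle's own fitted centre, and 89.7° against 90.0° with a common centre. The side view read 90.98° for the index, and it had been about 0.8° higher than the top view throughout. It gave no separate check of the long line.

**Surroundings:** in the last picture the cup was still standing near the middle of the wheel. The scale ring's line had not moved, and the bottle, tape and the visible part of the brush pot looked unmoved.

**What went wrong or disagreed:**
- **First approach:** it passed over the fin without turning the wheel, possibly brushing its top (1.5 N vertical at most). The side view put the fingertips about 11 mm behind the TCP, where `robot.tips_ahead` said 11 mm ahead. I worked from the measured height after that.
- **Cup mask:** my automatic cup position was unreliable because its colour mask also caught wood, so I judged the cup by eye from the pictures.

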